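# Eject the pipe collar and set it on the blind flange

### The job

Two ejector nests stand on the welding bench: one holds a round pipe collar with an open bore, the other a six-sided plug. Push down the pedal of the collar's nest so that the collar is raised well out of its pocket from below, then lift the collar out and set it down, standing upright, on the middle of the large round flange with four bolt holes. Do not let it drop, and leave the plug seated in its nest.

Things in the scene. Friction and masses are not known exactly. Their poses are not given: they have to be found in the camera images.
- collar_center (a point): Centre (half-way up) of the loose round steel collar: plain upright ring, diameter 40, height 40, bore 16 mm, 0.28 kg; z is its axis. At first it sits flush, ungrippable, in a 44 mm pocket of an aluminium block 100 mm square, top 112 mm above the bench (this point 92). Its pedal, fully down, raises it 28 mm on a pin from below; 28 mm then stands out, upright, and stays up when the pedal is let go.
- collar_pedal_top (a point): Centre of the top of the black pedal pad (40 x 50 mm) of the collar's nest, on the robot's side, about 145 mm from the pocket's axis; z is the pad's upward normal. It starts 76 mm above the bench, leaning 11 degrees; pushed straight down it sinks 28 mm to its stop (leaning 11 degrees the other way). It takes 10 to 14 N and stays where left. Its hinge is 75 mm off, towards the block.
- flange_top (a point): Centre of the top face of the large dark blind flange, 120 mm in diameter, with four bolt holes and a flat raised face 68 mm in diameter in the middle; it is fixed on a 130 mm square plate. This point is 30 mm above the bench; z up.
- plug_center (a point): Centre (half-way up) of the six-sided steel plug, 32 mm across flats and 40 mm tall, with a small dark square socket in its top, flush in the other nest, which is like the collar's. A bystander: it must stay seated, so its pedal is not to be pressed.
Mind the look-alikes: they are no part of the job. What is shaped like the part that bears collar_center but pink or purple is not meant.

How it is judged:
By the outcome, as a careful person would: the job done as asked, in the order asked, and still so for the second after the job is handed in, with the robot touching nothing.
It also fails if it takes over 51 s, if anything falls off the work surface, if the arm or the gripper's body presses on something with over 40 N, if the wrist force passes 120 N, or if a joint passes its speed limit or range.

### The arm

A 6-joint arm with a two-finger parallel gripper is mounted at the origin on the work surface. World frame = base frame: x ahead of the robot, y to its left, z up, the work surface at z = 0. Lengths are in m, angles in rad, forces in N, time in s.
With the tool pointing down it reaches from about 0.3 to 0.75 m from the base axis. Payload 8.5 kg.
Tool frame: the origin (TCP) lies midway between the tips of the shut fingers; the grasp point (between the pads) lies 19 mm behind it; z points along the fingers, y is the direction in which the jaws open and shut (so a half turn about z gives the same grasp; the last joint's range is limited). The gripper opens to 88 mm and grips with 3 to 60 N. Pads are 18 mm wide; open, the fingers measure 123 mm over their backs; the gripper's body (75 mm by 187 mm) begins 45 mm behind the grasp point.
Start: joints at [-1.452, 0.381, 1.297, -0, 1.464, -0.215], TCP at [0.18, -0.52, 0.239] pointing down, gripper open.
Joint ranges: [-3.11, 3.11], [-0.89, 2.33], [0.22, 2.48], [-1.42, 4.56], [0.17, 2.85], [-2.88, 2.88]. Speed limits (rad/s): [2.39, 2.39, 3.14, 3.14, 3.14, 3.14].

### API

Orientations are given as a rotation vector (axis times angle).
In Python, from workcell import telemetry, vision, order gives the robot as it stands.
- The arm moves only by the shell command python3 -m pendant 'ROWS'. ROWS is JSON, a list of rows, each an object with "gripper": the opening, from 0 (shut) to 1 (fully open); "delta_pos": the shift along the tool's x, y, z in mm, a list of three; "turn": the turn about the tool's z in degrees. A call has 1 to 20 rows; each row is the pose to reach, as a shift and turn from the pose commanded when the call began, along the tool's axes at that moment; what a row does not reach only later rows make up. A row lasts 1/8 s, in which the tool goes at most 62.5 mm and 10.7 degrees, less where a joint would pass 70% of its speed; a pose out of reach is approached as far as the arm can. A call with a gripper value outside its range is refused whole. The fingers move at their own pace and stop on an object; the grip force is fixed at half the most. Time passes only in rows, so rows that repeat a pose let the fingers close. It gives the time, the measured TCP pose, the force and the opening at its end, in the units of the state.
- telemetry.read_state(): the state, without advancing time (a new reading comes with each control period).
- vision.snapshot(name): name is "scene" or "top" or "wrist"; returns a dict with "color" (420x560x3 uint8, red, green, blue), "z_map" (420x560 float32, m along the optical axis (not along the pixel's ray), 0 where there is no reading), "vfov" (degrees; the focal length in pixels is half the picture's height over the tangent of half this angle, whatever the lens; pixels are square), "cx", "cy" (the principal point, pixels), "world_to_cam" (4x4, takes a point from world to camera coordinates). Camera axes: x right, y down, z forward; pixel columns grow to the right and rows downward; lengths in m; the calibration is good to about 2 mm. The wrist camera is an equidistant fisheye: a pixel r from the principal point sees the ray r / f radians off the axis. A picture is of the moment at which its call begins.
- order.finish_job(): hands the job in, once; it reports no verdict.
The state is a dict: "time_s": time; "joints": joint angles; "qd": joint speeds; "tau": joint torques, N m; "position": TCP position; "tool_rot": TCP orientation; "force": force on the tool from outside, world axes, zero at the start; "moment": the same for the moment, N m; "width": finger opening in m.
Only numpy, scipy, OpenCV 4.12 (cv2) and the standard library are available. Lean on these libraries where they do the work, as an engineer would, in place of code of your own. Each camera call takes 0.05 s, during which the arm holds its last target. There are 200 camera calls.

## Working session

There is one attempt and no reset: what is moved stays moved. The work goes in short steps, Python scripts to look and compute and a shell command to move; the robot and the scene stay as the last step left them, time stands still between calls to the robot, and variables do not carry over. Pictures are saved under pics/ and viewed, about 8 in all and at most 12, crops included, and the job is handed in when it is done.

```bash
mkdir -p pics
cat > h.py <<'E'
import numpy as np, cv2
from workcell import telemetry, vision, order
from scipy.spatial.transform import Rotation as R
def snap(n,f=None):
    s=vision.snapshot(n)
    if f: cv2.imwrite('pics/'+f,s['color'][:,:,::-1])
    return s
def ray(s,u,v,fish=False):
    f=210/np.tan(np.radians(s['vfov']/2)); x=(u-s['cx'])/f; y=(v-s['cy'])/f
    if fish:
        r=np.hypot(x,y); d=np.array([x*np.sinc(r/np.pi),y*np.sinc(r/np.pi),np.cos(r)])
    else: d=np.array([x,y,1.])
    T=np.linalg.inv(s['world_to_cam']); return T[:3,3],T[:3,:3]@d
def onplane(s,u,v,z,fish=False):
    o,d=ray(s,u,v,fish); return o+d*(z-o[2])/d[2]
E
python3 - <<'E'
from h import *
a=snap('top','t1.png'); b=snap('scene','s1.png')
np.savez('t1.npz',**a);np.savez('s1.npz',**b)
print(telemetry.read_state()); print(a['vfov'],a['world_to_cam'])
E
```

```text
{'time_s': 0.1, 'joints': array([-1.45227331e+00,  3.81156618e-01,  1.29811674e+00, -3.88141213e-06,
        1.46360341e+00, -2.15286204e-01]), 'qd': array([ 0.00129339, -0.0030026 , -0.00251392, -0.00120809, -0.00027759,
        0.00048688]), 'tau': array([ 4.07332380e-03, -4.38651431e+01, -2.24911416e+01,  7.14669982e-02,
        3.42580432e-02, -7.31134287e-05]), 'position': array([ 0.1801802 , -0.51940224,  0.23820749]), 'tool_rot': array([-3.09667115e+00, -5.21702749e-01, -9.14598762e-05]), 'force': array([ 0.35067253, -0.11713199, -0.52869143]), 'moment': array([ 0.00608437,  0.02150737, -0.00461707]), 'width': 0.08821036455580382}
53.9783216266109 [[ 0.22181159 -0.97508888  0.0011348  -0.14191281]
 [-0.95199395 -0.2168095  -0.21610451  0.59346449]
 [ 0.21096714  0.04685416 -0.97636958  0.72729065]
 [ 0.          0.          0.          1.        ]]
```

View pics/t1.png

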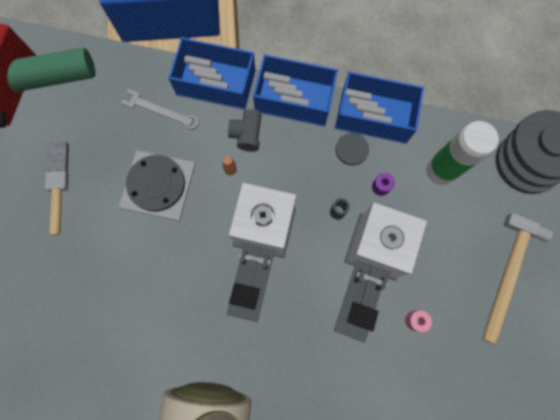

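View pics/s1.png

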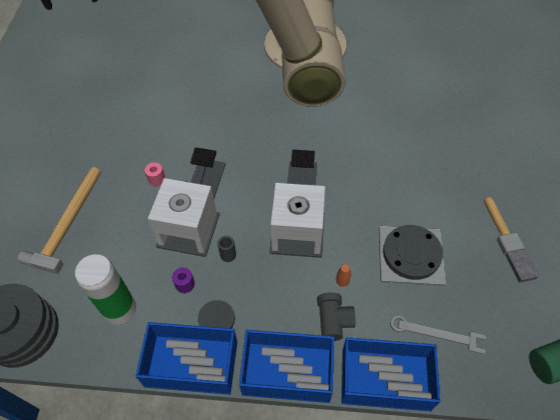

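The top view shows two nests, at (263,215) and (393,237). In the scene view they are at (298,205), with a dark socket, and (180,202), with a round bore. The flange is at (155,182) top and (413,250) scene; the plain dark disc at (352,149) top is only a look-alike. Next I confirm with a crop and take measurements.

Run:
```python
from h import *
a=dict(np.load('t1.npz'));b=dict(np.load('s1.npz'))
c=lambda s,u,v:cv2.resize(np.ascontiguousarray(s['color'][v-35:v+35,u-35:u+35,::-1]),(380,380),interpolation=cv2.INTER_CUBIC)
cv2.imwrite('pics/crop1.png',cv2.resize(np.vstack([np.hstack([c(a,263,215),c(a,393,237)]),np.hstack([c(b,298,205),c(b,180,202)])]),(600,600)))
for n,s,u,v,z in [('collarT',a,393,237,.112),('collarS',b,180,202,.112),('plugT',a,263,215,.112),('plugS',b,298,205,.112)]:
    print(n,onplane(s,u,v,z).round(4))
# black pads & dark flange
for n,s in (('T',a),('S',b)):
    g=s['color'].max(2); m=(g<35).astype('uint8')
    k,_,st,ce=cv2.connectedComponentsWithStats(m)
    for i in range(1,k):
        if st[i,4]>150: print(n,ce[i].round(1),st[i],onplane(s,*ce[i],.076).round(4))
    m=((s['color'].max(2)<75)).astype('uint8')
    k,_,st,ce=cv2.connectedComponentsWithStats(m)
    for i in range(1,k):
        if st[i,4]>1000: print('  dark',n,ce[i].round(1),st[i],onplane(s,*ce[i],.03).round(4))
# block top from z_map
f=210/np.tan(np.radians(a['vfov']/2))
for n,s in (('T',a),('S',b)):
    v,u=np.mgrid[:420,:560];z=s['z_map'];T=np.linalg.inv(s['world_to_cam']);f=210/np.tan(np.radians(s['vfov']/2))
    P=np.stack([(u-s['cx'])/f*z,(v-s['cy'])/f*z,z],-1)@T[:3,:3].T+T[:3,3]
    m=((abs(P[...,2]-.112)<.008)&(z>0)&(s['color'].min(2)>90)).astype('uint8')
    for ct in cv2.findContours(m,0,2)[0]:
        if cv2.contourArea(ct)>500:
            w=np.array([onplane(s,*p,.112)[:2] for p in ct[:,0]])
            r=cv2.minAreaRect((w*1000).astype('float32')); print(n,'block',r)
```

```text
collarT [ 0.6103 -0.2197  0.112 ]
collarS [ 0.6095 -0.2138  0.112 ]
plugT [0.598  0.0158 0.112 ]
plugS [0.5986 0.0202 0.112 ]
  dark T [25.3 75.8] [   0   29   95   99 2201] [0.8026 0.5967 0.03  ]
  dark T [518.2 165.4] [ 496  124   64   70 1107] [ 0.8348 -0.4676  0.03  ]
S [203.4 157.1] [191 148  25  19 355] [ 0.4663 -0.1947  0.076 ]
S [302.6 158.6] [291 150  23  18 359] [0.4541 0.0215 0.076 ]
  dark S [314.   84.9] [ 288   65   53   40 1579] [0.1821 0.0349 0.03  ]
  dark S [412.3 252. ] [ 383  225   60   55 2482] [0.6414 0.2578 0.03  ]
  dark S [ 24.5 325.7] [   0  284   59   84 3950] [ 0.8574 -0.4806  0.03  ]
  dark S [334.2 315. ] [ 317  293   38   48 1256] [0.7895 0.1034 0.03  ]
  dark S [237.3 399.6] [   0  378  490   42 1593] [ 0.9594 -0.0611  0.03  ]
T block ((609.9751586914062, -216.7601318359375), (101.07516479492188, 101.6292495727539), 82.8782730102539)
T block ((598.9490966796875, 17.557003021240234), (100.00035858154297, 101.37847137451172), 89.64068603515625)
S block ((601.3098754882812, 19.70530891418457), (100.0501708984375, 107.05004119873047), 89.70028686523438)
S block ((613.1231079101562, -214.6425323486328), (102.47145080566406, 107.39666748046875), 83.05730438232422)
```

View pics/crop1.png

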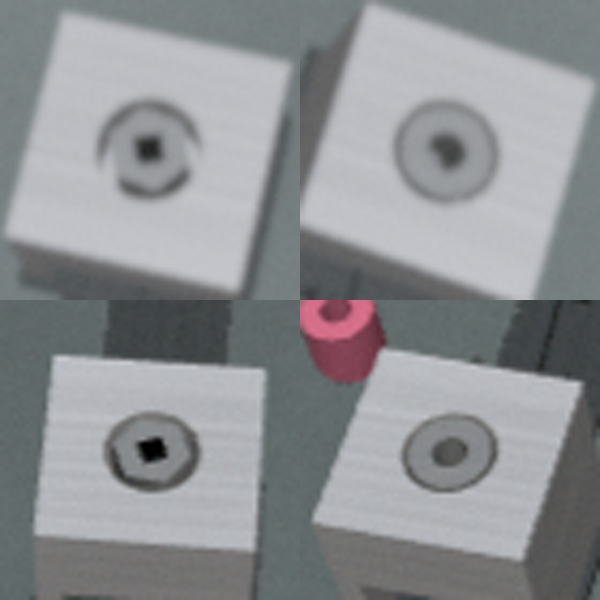

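The crop settles it. The left column is a hexagon with a dark square socket, so that is the plug. The right column (top 393,237 / scene 180,202) is a grey round ring with a bore, so that is the collar. The pink and purple rings are decoys. The collar is at about (0.610,-0.217) with the nest yawed about -7°, and its pedal is at about (0.466,-0.197).

```bash
cat >> h.py <<'E'
def delta(x,y,z,yaw):
    s=telemetry.read_state(); Rm=R.from_rotvec(s['tool_rot']).as_matrix()
    d=Rm.T@(np.array([x,y,z])-s['position'])*1000; cy=np.degrees(np.arctan2(Rm[1,0],Rm[0,0]))
    print('t',s['time_s'],'pos',s['position'].round(4),'yaw',cy.round(2),'delta',d.round(1),'turn',round(cy-yaw,1),'F',s['force'].round(1),'w',s['width'])
E
python3 - <<'E'
from h import *
a=dict(np.load('t1.npz'))
m=((a['color'].max(2)<50)).astype('uint8')
k,_,st,ce=cv2.connectedComponentsWithStats(m)
for i in range(1,k):
    if st[i,4]>100: print(ce[i].round(1),st[i],onplane(a,*ce[i],.076).round(4))
for p in [(155,182)]: print(onplane(a,*p,.03).round(4))
delta(.466,-.197,.130,-7.3)
E
```

```text
[522.9 158.4] [512 130  35  48 199] [ 0.8292 -0.4512  0.076 ]
[513.3 166. ] [504 140  33  46 155] [ 0.8092 -0.4343  0.076 ]
[244.3 295.8] [230 284  29  25 520] [0.4515 0.0174 0.076 ]
[362.1 316.1] [348 303  29  27 537] [ 0.4638 -0.1976  0.076 ]
[0.6338 0.2538 0.03  ]
t 0.1 pos [ 0.1802 -0.5194  0.2382] yaw 19.13 delta [ 375.6 -210.8  108.6] turn 26.4 F [ 0.4 -0.1 -0.5] w 0.08821036455580382
```

```bash
python3 -m pendant '[{"gripper":0,"delta_pos":[50,-28,0],"turn":4},{"gripper":0,"delta_pos":[100,-56,0],"turn":8},{"gripper":0,"delta_pos":[150,-84,0],"turn":12},{"gripper":0,"delta_pos":[200,-112,0],"turn":16},{"gripper":0,"delta_pos":[250,-140,10],"turn":20},{"gripper":0,"delta_pos":[300,-168,40],"turn":24},{"gripper":0,"delta_pos":[350,-196,70],"turn":26.4},{"gripper":0,"delta_pos":[375,-211,90],"turn":26.4},{"gripper":0,"delta_pos":[375,-211,100],"turn":26.4},{"gripper":0,"delta_pos":[375,-211,108],"turn":26.4},{"gripper":0,"delta_pos":[375,-211,108],"turn":26.4},{"gripper":0,"delta_pos":[375,-211,108],"turn":26.4}]'
python3 - <<'E'
from h import *
delta(.465,-.197,.076,-7.3)
s=snap('wrist','w1.png'); print(s['vfov'],s['cx'],s['cy']); np.savez('w1.npz',**s)
E
```

```text
time_s: 1.6
position: [0.4652, -0.1983, 0.1313]
tool_rot: [3.134, -0.201, 0.001]
force: [0.2, -0.5, 0.5]
width: 0.0001
t 1.6 pos [ 0.4652 -0.1983  0.1313] yaw -7.35 delta [-0.4 -1.3 55.3] turn -0.1 F [ 0.2 -0.5  0.5] w 0.0001309448042409949
65.70646984690485 279.3509746370555 207.04969188470272
```

View pics/w1.png

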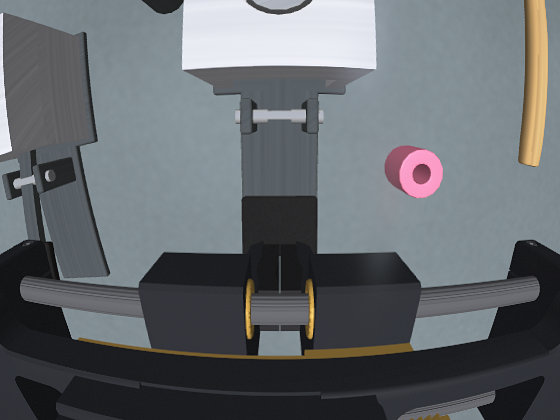

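The wrist view shows the shut fingers (centre 280) lined up with the black pad (columns 242–318). The pink decoy at (415,170) is clear. Pressing in steps.

```bash
python3 -m pendant '[{"gripper":0,"delta_pos":[0,0,25],"turn":0},{"gripper":0,"delta_pos":[0,0,45],"turn":0},{"gripper":0,"delta_pos":[0,0,52],"turn":0},{"gripper":0,"delta_pos":[0,0,57],"turn":0},{"gripper":0,"delta_pos":[0,0,62],"turn":0},{"gripper":0,"delta_pos":[0,0,66],"turn":0},{"gripper":0,"delta_pos":[0,0,70],"turn":0},{"gripper":0,"delta_pos":[0,0,74],"turn":0},{"gripper":0,"delta_pos":[0,0,77],"turn":0},{"gripper":0,"delta_pos":[0,0,80],"turn":0},{"gripper":0,"delta_pos":[0,0,80],"turn":0}]'
```

```text
time_s: 3.02
position: [0.4639, -0.1975, 0.0518]
tool_rot: [3.135, -0.199, -0.004]
force: [-9.2, 0.9, 9.2]
width: 0.0004
```

```bash
python3 -m pendant '[{"gripper":0,"delta_pos":[0,0,1.5],"turn":0},{"gripper":0,"delta_pos":[0,0,3],"turn":0},{"gripper":0,"delta_pos":[0,0,4],"turn":0},{"gripper":0,"delta_pos":[0,0,4],"turn":0}]'
```

```text
time_s: 3.52
position: [0.464, -0.1975, 0.0495]
tool_rot: [3.134, -0.198, -0.003]
force: [-17.7, 2.6, 30.7]
width: 0.0007
```

Force rose to 31 N at z = 49.5 mm, so the pedal is on its stop. Backing off, then checking the collar height.

```bash
python3 -m pendant '[{"gripper":0,"delta_pos":[0,0,-5],"turn":0},{"gripper":0,"delta_pos":[0,0,-50],"turn":0},{"gripper":0.3,"delta_pos":[0,0,-110],"turn":0},{"gripper":1,"delta_pos":[0,0,-150],"turn":0},{"gripper":1,"delta_pos":[20,0,-170],"turn":0},{"gripper":1,"delta_pos":[30,0,-170],"turn":0},{"gripper":1,"delta_pos":[30,0,-170],"turn":0}]'
python3 - <<'E'
from h import *
w=snap('wrist','w2.png'); b=snap('scene'); np.savez('s2.npz',**b); np.savez('w2.npz',**w)
cr=b['color'][120:270,100:340,::-1]
im=np.vstack([cv2.resize(w['color'][:,:,::-1],(480,360)),cv2.resize(cr,(480,300))[:240]])
cv2.imwrite('pics/c2.png',im)
for n,s in (('S',b),('T',snap('top'))):
    v,u=np.mgrid[:420,:560];z=s['z_map'];T=np.linalg.inv(s['world_to_cam']);f=210/np.tan(np.radians(s['vfov']/2))
    P=np.stack([(u-s['cx'])/f*z,(v-s['cy'])/f*z,z],-1)@T[:3,:3].T+T[:3,3]
    m=(z>0)&(np.hypot(P[...,0]-.61,P[...,1]+.2165)<.035)&(P[...,2]>.128)&(P[...,2]<.16)
    if m.sum():
        q=P[m]; t=q[q[:,2]>np.median(q[:,2])-.005]; print(n,m.sum(),q.mean(0).round(4),np.median(q[:,2]),t.mean(0).round(4), u[m].mean(),v[m].mean())
delta(.61,-.2165,.2,-7.3)
E
```

```text
time_s: 4.4
position: [0.495, -0.201, 0.2156]
tool_rot: [-3.134, 0.199, 0.002]
force: [0.1, -0.5, -0.3]
width: 0.0487
S 312 [ 0.613  -0.2138  0.1379] 0.13891709375136296 [ 0.612  -0.2144  0.1392] 177.42307692307693 196.19871794871796
T 284 [ 0.6122 -0.212   0.138 ] 0.13876456256386277 [ 0.6128 -0.2122  0.1388] 392.88380281690144 232.41901408450704
t 4.55 pos [ 0.4945 -0.2009  0.2157] yaw -7.28 delta [116.6   0.8  15.4] turn 0.0 F [0.9 0.2 0.1] w 0.05995118495262751
```

View pics/c2.png

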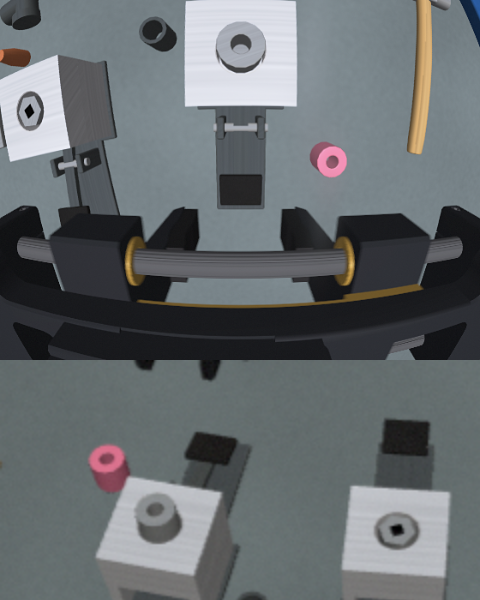

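The collar stands up: the top is at 139 mm against 140 expected, and the plug is still flush. The collar's bore is at crop (240,44), which is wrist pixel (280,51).

Run:
```python
from h import *
w=dict(np.load('w2.npz'))
print(onplane(w,281,50,.14,True))
b=dict(np.load('s2.npz')); print(onplane(b,100+157/2,120+(508-360)/2,.14))
delta(.611,-.2155,.2,-7.3)
```

```text
[ 0.60897363 -0.21582078  0.14      ]
[ 0.60920271 -0.21206816  0.14      ]
t 4.55 pos [ 0.4945 -0.2009  0.2157] yaw -7.28 delta [117.5  -0.3  15.4] turn 0.0 F [0.9 0.2 0.1] w 0.05995118495262751
```

```bash
python3 -m pendant '[{"gripper":1,"delta_pos":[40,0,0],"turn":0},{"gripper":1,"delta_pos":[85,0,0],"turn":0},{"gripper":1,"delta_pos":[110,0,0],"turn":0},{"gripper":1,"delta_pos":[116.5,0,10],"turn":0},{"gripper":1,"delta_pos":[116.5,0,40],"turn":0},{"gripper":1,"delta_pos":[116.5,0,70],"turn":0},{"gripper":1,"delta_pos":[116.5,0,90],"turn":0},{"gripper":1,"delta_pos":[116.5,0,97],"turn":0},{"gripper":1,"delta_pos":[116.5,0,98],"turn":0},{"gripper":1,"delta_pos":[116.5,0,98],"turn":0}]'
python3 - <<'E'
from h import *
snap('wrist','w3.png')
E
```

```text
time_s: 5.8
position: [0.6108, -0.2161, 0.1196]
tool_rot: [3.135, -0.199, 0.002]
force: [-0.4, 1.0, -1.2]
width: 0.0886
```

View pics/w3.png

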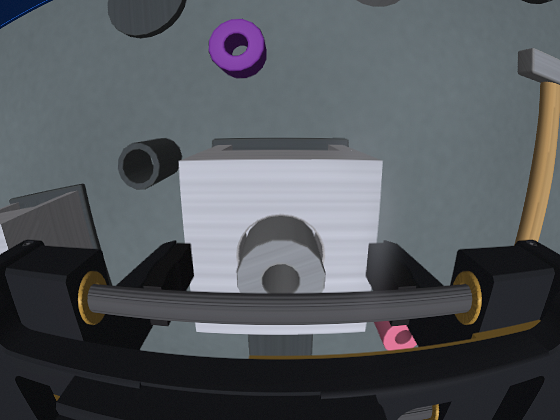

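The collar top (bore at 281,280) lies midway between the finger pads. Lowering 2.5 mm, closing and lifting.

```bash
python3 -m pendant '[{"gripper":1,"delta_pos":[0,0,2],"turn":0},{"gripper":0.6,"delta_pos":[0,0,2],"turn":0},{"gripper":0.4,"delta_pos":[0,0,2],"turn":0},{"gripper":0,"delta_pos":[0,0,2],"turn":0},{"gripper":0,"delta_pos":[0,0,2],"turn":0},{"gripper":0,"delta_pos":[0,0,2],"turn":0},{"gripper":0,"delta_pos":[0,0,2],"turn":0}]'
python3 - <<'E'
from h import *
delta(.64,.257,.2,-7.3)
E
```

```text
time_s: 6.72
position: [0.6107, -0.2161, 0.1168]
tool_rot: [3.135, -0.199, 0.0]
force: [0.1, -0.0, 0.3]
width: 0.0396
t 6.725 pos [ 0.6107 -0.2161  0.1168] yaw -7.28 delta [ -30.9 -473.   -83.3] turn 0.0 F [ 0.1 -0.   0.3] w 0.039608712387933766
```

```bash
python3 -m pendant '[{"gripper":0,"delta_pos":[0,0,-5],"turn":0},{"gripper":0,"delta_pos":[0,0,-12],"turn":0},{"gripper":0,"delta_pos":[0,0,-25],"turn":0},{"gripper":0,"delta_pos":[0,0,-45],"turn":0},{"gripper":0,"delta_pos":[0,0,-70],"turn":0},{"gripper":0,"delta_pos":[0,0,-95],"turn":0},{"gripper":0,"delta_pos":[0,0,-105],"turn":0},{"gripper":0,"delta_pos":[0,0,-105],"turn":0}]'
python3 -m pendant '[{"gripper":0,"delta_pos":[-2,-20,0],"turn":0},{"gripper":0,"delta_pos":[-4,-55,0],"turn":0},{"gripper":0,"delta_pos":[-6,-95,0],"turn":0},{"gripper":0,"delta_pos":[-9,-140,0],"turn":0},{"gripper":0,"delta_pos":[-12,-185,0],"turn":0},{"gripper":0,"delta_pos":[-15,-230,0],"turn":0},{"gripper":0,"delta_pos":[-18,-275,0],"turn":0},{"gripper":0,"delta_pos":[-21,-320,0],"turn":0},{"gripper":0,"delta_pos":[-24,-365,0],"turn":0},{"gripper":0,"delta_pos":[-27,-405,0],"turn":0},{"gripper":0,"delta_pos":[-29,-440,0],"turn":0},{"gripper":0,"delta_pos":[-30,-460,0],"turn":0},{"gripper":0,"delta_pos":[-31,-473,0],"turn":0},{"gripper":0,"delta_pos":[-31,-473,0],"turn":0},{"gripper":0,"delta_pos":[-31,-473,0],"turn":0}]'
python3 - <<'E'
from h import *
delta(.64,.257,.1,-7.3)
w=snap('wrist','w4.png'); np.savez('w4.npz',**w)
for n in ('scene','top'): np.savez(n+'4.npz',**snap(n,n+'4.png'))
E
```

```text
time_s: 7.72
position: [0.6107, -0.216, 0.2222]
tool_rot: [3.135, -0.199, 0.001]
force: [0.6, -0.9, -3.9]
width: 0.0396
time_s: 9.6
position: [0.64, 0.2562, 0.2217]
tool_rot: [3.135, -0.201, -0.0]
force: [-0.1, -0.2, -3.6]
width: 0.0391
t 9.6 pos [0.64   0.2562 0.2217] yaw -7.34 delta [-1.000e-01 -9.000e-01  1.217e+02] turn -0.0 F [-0.1 -0.2 -3.6] w 0.03914900535710824
```

View pics/w4.png

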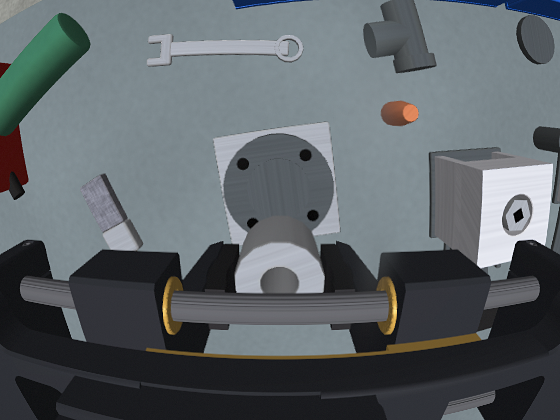

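The collar is held upright. The flange bolt holes are at (243,164), (305,155), (313,215) and (252,223).

Run:
```python
from h import *
w=dict(np.load('w4.npz'))
P=np.array([onplane(w,*p,.028,True) for p in [(243,164),(305,155),(313,215),(252,223)]]);print(P.round(4),P.mean(0), (P[0]+P[2])/2,(P[1]+P[3])/2)
for n in ('t1','s1'):
    s=dict(np.load(n+'.npz'));
    cx,cy=(156,182) if n=='t1' else (413,250)
    g=cv2.resize(np.ascontiguousarray(s['color'][cy-40:cy+40,cx-40:cx+40].max(2)),None,fx=4,fy=4,interpolation=cv2.INTER_CUBIC)
    m=(g<45).astype('uint8');k,_,st,ce=cv2.connectedComponentsWithStats(m)
    for i in range(1,k):
        if st[i,4]>80:
            u,v=cx-40+(ce[i]-1.5)/4; print(n,st[i,4],(u,v),onplane(s,u,v,.028).round(4))
```

```text
[[0.6652 0.2924 0.028 ]
 [0.6663 0.2262 0.028 ]
 [0.5998 0.2247 0.028 ]
 [0.5992 0.2924 0.028 ]] [0.6326231  0.25892277 0.028     ] [0.63250164 0.25851459 0.028     ] [0.63274455 0.25933095 0.028     ]
t1 220 (np.float64(142.95795454545456), np.float64(137.0590909090909)) [0.7234 0.3072 0.028 ]
t1 198 (np.float64(174.02904040404042), np.float64(143.57575757575756)) [0.7239 0.2396 0.028 ]
t1 238 (np.float64(134.0094537815126), np.float64(167.1764705882353)) [0.6554 0.3059 0.028 ]
t1 219 (np.float64(165.3533105022831), np.float64(173.98801369863014)) [0.6556 0.2387 0.028 ]
s1 452 (np.float64(396.083517699115), np.float64(397.12721238938053)) [0.9323 0.2161 0.028 ]
s1 465 (np.float64(428.2981182795699), np.float64(398.9034946236559)) [0.9307 0.2721 0.028 ]
s1 1568 (np.float64(397.312818877551), np.float64(432.3177614795918)) [0.9904 0.2163 0.028 ]
s1 495 (np.float64(397.42752525252524), np.float64(425.67752525252524)) [0.9797 0.2168 0.028 ]
s1 491 (np.float64(430.854633401222), np.float64(427.6321283095723)) [0.9782 0.2734 0.028 ]
s1 283 (np.float64(424.8290636042403), np.float64(438.68595406360424)) [0.9968 0.2621 0.028 ]
```

Run:
```python
from h import *
print(onplane(dict(np.load('t1.npz')),154.09,181.45,.028),onplane(dict(np.load('s1.npz')),413.2,249.3,.028))
delta(.6335,.2568,.055,-7.3)
```

```text
[0.63497773 0.25671031 0.028     ] [0.63376181 0.26044783 0.028     ]
t 9.75 pos [0.64   0.2563 0.2219] yaw -7.34 delta [ -6.5   0.3 166.9] turn -0.0 F [ 0.2  0.6 -3.8] w 0.03930401412170565
```

```bash
python3 -m pendant '[{"gripper":0,"delta_pos":[-6.3,-1.4,15],"turn":0},{"gripper":0,"delta_pos":[-6.3,-1.4,45],"turn":0},{"gripper":0,"delta_pos":[-6.3,-1.4,80],"turn":0},{"gripper":0,"delta_pos":[-6.3,-1.4,115],"turn":0},{"gripper":0,"delta_pos":[-6.3,-1.4,145],"turn":0},{"gripper":0,"delta_pos":[-6.3,-1.4,162],"turn":0},{"gripper":0,"delta_pos":[-6.3,-1.4,168],"turn":0},{"gripper":0,"delta_pos":[-6.3,-1.4,171],"turn":0},{"gripper":0,"delta_pos":[-6.3,-1.4,171],"turn":0},{"gripper":0,"delta_pos":[-6.3,-1.4,171],"turn":0}]'
python3 - <<'E'
from h import *
w=snap('wrist'); s=snap('scene')
cv2.imwrite('pics/c5.png',np.hstack([cv2.resize(np.ascontiguousarray(s['color'][190:310,350:480,::-1]),(390,360)),cv2.resize(np.ascontiguousarray(w['color'][130:370,170:400,::-1]),(345,360))]))
E
```

```text
time_s: 11.0
position: [0.6341, 0.2595, 0.0516]
tool_rot: [-3.135, 0.199, -0.002]
force: [0.7, -0.6, -3.6]
width: 0.0397
```

View pics/c5.png

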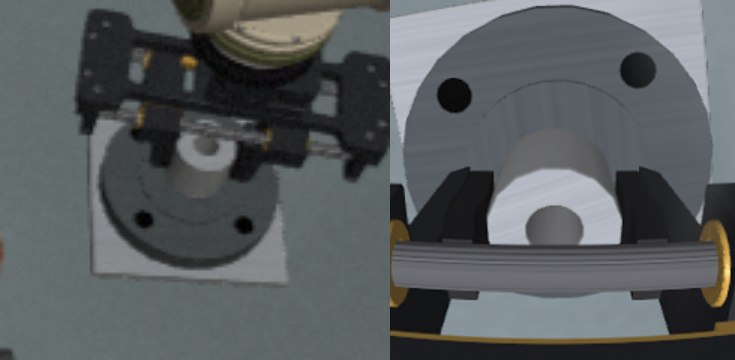

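The collar is centred over the raised face (collar axis at column 555, flange edges 403 to 712). Lowering gently to contact.

```bash
python3 -m pendant '[{"gripper":0,"delta_pos":[0,0,1],"turn":0},{"gripper":0,"delta_pos":[0,0,2],"turn":0},{"gripper":0,"delta_pos":[0,0,3],"turn":0},{"gripper":0,"delta_pos":[0,0,4],"turn":0},{"gripper":0,"delta_pos":[0,0,4],"turn":0},{"gripper":0,"delta_pos":[0,0,4],"turn":0}]'
```

```text
time_s: 11.85
position: [0.6338, 0.2593, 0.0475]
tool_rot: [-3.135, 0.199, -0.001]
force: [-4.1, -2.2, 6.0]
width: 0.0396
```

Contact: Fz went from -3.6 to +6 N, near the predicted height. Releasing and retreating straight up.

```bash
python3 -m pendant '[{"gripper":0.5,"delta_pos":[0,0,0.3],"turn":0},{"gripper":0.55,"delta_pos":[0,0,0],"turn":0},{"gripper":0.7,"delta_pos":[0,0,0],"turn":0},{"gripper":1,"delta_pos":[0,0,0],"turn":0},{"gripper":1,"delta_pos":[0,0,0],"turn":0},{"gripper":1,"delta_pos":[0,0,0],"turn":0},{"gripper":1,"delta_pos":[0,0,-10],"turn":0},{"gripper":1,"delta_pos":[0,0,-35],"turn":0},{"gripper":1,"delta_pos":[0,0,-75],"turn":0},{"gripper":1,"delta_pos":[0,0,-120],"turn":0},{"gripper":1,"delta_pos":[-50,0,-160],"turn":0},{"gripper":1,"delta_pos":[-100,0,-170],"turn":0},{"gripper":1,"delta_pos":[-110,0,-170],"turn":0},{"gripper":1,"delta_pos":[-110,0,-170],"turn":0},{"gripper":1,"delta_pos":[-110,0,-170],"turn":0}]'
python3 - <<'E'
from h import *
w=snap('wrist'); s=snap('scene'); np.savez('w6.npz',**w)
cv2.imwrite('pics/c6.png',np.vstack([s['color'][120:310,100:500,::-1],cv2.resize(w['color'][:,:,::-1],(400,300))]))
v,u=np.mgrid[:420,:560];z=s['z_map'];T=np.linalg.inv(s['world_to_cam']);f=210/np.tan(np.radians(s['vfov']/2))
P=np.stack([(u-s['cx'])/f*z,(v-s['cy'])/f*z,z],-1)@T[:3,:3].T+T[:3,3]
m=(z>0)&(np.hypot(P[...,0]-.634,P[...,1]-.259)<.04)&(P[...,2]>.06)&(P[...,2]<.09)
q=P[m];print(m.sum(),np.median(q[:,2]),q.mean(0),q[:,2].min(),q[:,2].max())
E
```

```text
time_s: 13.72
position: [0.5257, 0.2729, 0.2161]
tool_rot: [3.135, -0.2, -0.001]
force: [0.3, 0.6, 0.4]
width: 0.0882
295 0.07037944454158229 [0.63552221 0.25947979 0.06956952] 0.060017660780233295 0.07487583919093199
```

View pics/c6.png

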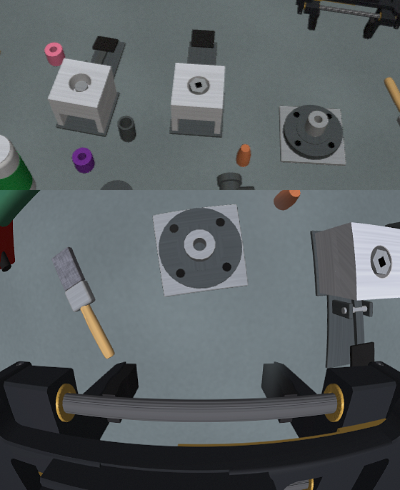

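The collar stands upright with its top at 70 mm (30 + 40), and the plug is still seated. One numeric check of the centring follows.

Run:
```python
from h import *
w=dict(np.load('w6.npz'))
print(onplane(w,280,54*1.4,.07,True).round(4),np.mean([onplane(w,x*1.4,(y-190)*1.4,.028,True) for x,y in [(174,229),(219,226),(227,267),(180,273)]],0).round(4))
```

```text
[0.6316 0.2595 0.07  ] [0.6312 0.2595 0.028 ]
```

```bash
python3 -c "
from workcell import order; print(order.finish_job())"
```

```text
the job is handed in; nothing more can be done
None
```

The job is done and handed in at about 14 s of the 51 s allowed. I pressed the collar's pedal to its stop at about 31 N. That raised the collar's top to about 139 mm (140 expected). I then gripped the collar, lifted it out, set it down on the flange with about 6 N of contact and backed the gripper clear.

- **Upright:** the collar's top is at about 70 mm, which is the 30 mm flange plus the 40 mm collar.
- **Centred:** in the wrist view it is within about 1 mm of the middle of the four bolt holes.
- **Other parts:** the plug is still flush in its nest. The gripper is open and touching nothing.
- **Disagreement:** the cameras differed by 2–4 mm on absolute positions. I settled these by looking again from close by with the wrist camera. No check failed.

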